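# Hold the centrifuge lid open

## Robot

A 6-joint arm with a two-finger parallel gripper is mounted at the origin on the work surface. World frame = base frame: x ahead of the robot, y to its left, z up, the work surface at z = 0. Lengths are in m, angles in rad, forces in N, time in s.
With the tool pointing down it reaches from about 0.325 to 0.775 m from the base axis. Payload 5.5 kg.
Tool frame: the origin (TCP) lies on the front face of the gripper's body, between the roots of the fingers; the fingertips stand 73 mm ahead of it and the grasp point (between the pads) lies 54 mm ahead of it; z points along the fingers, y is the direction in which the jaws open and shut (so a half turn about z gives the same grasp; the last joint's range is limited). The gripper opens to 85 mm and grips with 20 to 120 N. Pads are 22 mm wide; open, the fingers measure 114 mm over their backs; the gripper's body (76 mm by 85 mm) begins 54 mm behind the grasp point. The pads swing forward as they close: fully open they stand 13 mm farther back than shut.
Start: joints at [-1.17, 0.091, 1.231, -0, 1.82, -0.057], TCP at [0.265, -0.538, 0.304] pointing down, gripper open.
Joint ranges: [-2.87, 2.87], [-0.86, 2.18], [0.17, 2.46], [-1.51, 4.65], [0.06, 2.69], [-2.65, 2.65]. Speed limits (rad/s): [2.57, 2.57, 3.01, 3.14, 3.14, 3.14].

## Interface

Orientations are given as a rotation vector (axis times angle).
In Python, from rig import env, vision, ticket gives the robot as it stands.
- The arm moves only by the shell command python3 -m handwheel 'ROWS'. ROWS is JSON, a list of rows, each an object of numbers: "dx", "dy", "dz": the shift along the world's x, y, z in cm; "rx", "ry", "rz": the turn, a rotation vector about the world's x, y, z in degrees; "claw": the gripper command: -1 is shut, 1 is fully open, values between are in proportion. In form: [{"dx": .., "dy": .., "dz": .., "rx": .., "ry": .., "rz": .., "claw": ..}, ...]. A call has 1 to 10 rows; each row is the pose to reach, as a shift and turn from the pose commanded when the call began; what a row does not reach only later rows make up. A row lasts 1/12 s, in which the tool goes at most 41.7 mm and 7.16 degrees, less where a joint would pass 70% of its speed; a pose out of reach is approached as far as the arm can. A call with a gripper value outside its range is refused whole. The fingers move at their own pace and stop on an object; the grip force is fixed at half the most. Time passes only in rows, so rows that repeat a pose let the fingers close. It gives the time, the measured TCP pose, the force and the opening at its end, in the units of the state.
- env.get_state(): the state, without advancing time (a new reading comes with each control period).
- vision.read_camera(name): name is "side" or "top"; returns a dict with "image" (400x640x3 uint8, red, green, blue), "depth" (400x640 float32, m along the optical axis (not along the pixel's ray), 0 where there is no reading), "vfov" (degrees; the focal length in pixels is half the picture's height over the tangent of half this angle, whatever the lens; pixels are square), "cx", "cy" (the principal point, pixels), "R" (3x3) and "t" (3): a world point X has camera coordinates R X + t. Camera axes: x right, y down, z forward; pixel columns grow to the right and rows downward; lengths in m; the calibration is good to about 2 mm. A picture is of the moment at which its call begins.
- ticket.sign_off(): hands the job in, once; it reports no verdict.
The state is a dict: "t": time; "qpos": joint angles; "joint_velocities": joint speeds; "joint_efforts": joint torques, N m; "tcp_pos": TCP position; "orientation": TCP orientation; "force": force on the tool from outside, world axes, zero at the start; "wrist_torque": the same for the moment, N m; "finger_gap": finger opening in m.
Only numpy, scipy, OpenCV 4.12 (cv2) and the standard library are available. Lean on these libraries where they do the work, as an engineer would, in place of code of your own. Each camera call takes 0.05 s, during which the arm holds its last target. There are 200 camera calls.

## Task

I want to look into the centrifuge, but a bottle has been left standing on its lid. Set that bottle down, without dropping it or tipping it over, upright on the cork mat with its whole foot on the mat; then lift the lid to 45 degrees (within 7 degrees) and hold it there: finish still holding it, because it falls shut if let go and must not slam. Leave everything else on the bench where it is.

Things in the scene. Friction and masses are not known exactly. Their poses are not given: they have to be found in the camera images.
- centrifuge: White benchtop centrifuge fixed to the bench, sizes in mm: 220 deep (own x) x 200 wide (own y) x 105 high without its lid. Origin at the centre of its underside, own z up, front faces own -x. The closed lid's flat top is 130.5 above the bench
- lid (a joint): Angle of the grey centrifuge lid in rad: 0 closed, grows as the front edge rises (45 degrees = 0.785), stop at 1.9. The lid is a slab 220 x 200 x 25 mm weighing about 0.4 kg (0.3 to 0.5), on a hinge along the far (own +x) upper edge of the centrifuge; the hinge is free and without a stay, so the lid falls shut by its own weight
- lid_handle (a point): Centre of the lid's handle: sizes in mm, a round steel bar 12 dia and 90 long, parallel to the hinge (centrifuge's own y), on two posts 12 dia at its ends, bar centre 36 above the lid's top face and 15 behind its front edge. The point's axes turn with the lid: own z is the lid's normal, own y along the bar
- lid_hinge (a point): Middle of the hinge axis (sizes in mm), at the lid's lower far edge, 105.5 above the bench; axis along own y. With the lid closed the handle centre lies 205 to own -x and 61 above the hinge axis
- bottle: Amber reagent bottle standing on the lid, the only bottle there: sizes in mm: body 48 dia up to 72 high, shoulder above, white cap 36 dia from 88 to 110 high, mass 0.1 to 0.2 kg. Origin at the centre of its underside, own z up
- mat: Square cork mat fixed flat on the bench, 160 x 160 x 4 mm, empty, either to the left or to the right of the centrifuge. Origin at the centre of its underside, top face 4 mm above it, sides along own x and y
- bottle_b: Amber bottle of the same make, standing on the bench; a bystander. 48 mm dia x 110 mm high, origin at the centre of its underside
- bottle_c: Another such amber bottle standing on the bench; a bystander. 48 mm dia x 110 mm high, origin at the centre of its underside
- tip_box: Box of pipette tips, 125 (x) x 85 (y) x 62 high (mm), on the bench; a bystander. Origin at the centre of its underside
- jar: Clear jar with a wide cap, 72 mm dia x 100 mm high; a bystander. Origin at the centre of its underside
- timer: Small black bench timer lying flat, 50 (x) x 75 (y) x 17 high (mm); a bystander. Origin at the centre of its underside
- beaker: Empty clear beaker, 64 mm dia x 75 mm high; a bystander. Origin at the centre of its underside

How it is judged:
By the outcome, as a careful person would: the job done as asked, in the order asked, and still so for the second after the job is handed in, while the arm keeps its last pose, push and grip.
It also fails if it takes over 54 s, if anything falls off the work surface, if the arm or the gripper's body presses on something with over 40 N, if the wrist force passes 120 N, or if a joint passes its speed limit or range.

## Working session

There is one attempt and no reset: what is moved stays moved. The work goes in short steps, Python scripts to look and compute and a shell command to move; the robot and the scene stay as the last step left them, time stands still between calls to the robot, and variables do not carry over. Pictures are saved under pics/ and viewed, about 8 in all and at most 12, crops included, and the job is handed in when it is done.

```bash
mkdir -p pics
cat > h.py <<'E'
import numpy as np, cv2
from rig import env, vision, ticket
def shot(name,tag):
    d=vision.read_camera(name); np.savez(f'pics/{tag}.npz',**{k:np.array(v) for k,v in d.items()})
    cv2.imwrite(f'pics/{tag}.png',d['image'][:,:,::-1]); return d
def load(tag): return dict(np.load(f'pics/{tag}.npz'))
def cloud(d):
    D=d['depth'];h,w=D.shape;f=h/2/np.tan(np.radians(float(d['vfov']))/2)
    u,v=np.meshgrid(np.arange(w)+.0,np.arange(h)+.0)
    P=np.stack([(u-d['cx'])/f*D,(v-d['cy'])/f*D,D],-1)
    W=(P-d['t'])@d['R']; W[D==0]=np.nan; return W
E
python3 - <<'E'
from h import *
for n in('top','side'):
    d=shot(n,n+'0'); print(n,d['vfov'],d['cx'],d['cy'],d['R'],d['t'])
print(env.get_state())
E
```

```text
top 42.03248214718553 313.2512311290341 202.79037029004755 [[-0.0049326  -0.99995382  0.00824729]
 [-0.98902849  0.00366069 -0.14767954]
 [ 0.14764253 -0.00888525 -0.98900088]] [-0.01414149  0.59183043  1.31963267]
side 47.87854645631826 316.3869467058392 197.12576803376658 [[-0.73416046 -0.67896642 -0.00360795]
 [-0.39993441  0.43672753 -0.8058049 ]
 [ 0.54869016 -0.59014715 -0.59217012]] [0.43495803 0.33263986 0.83208656]
{'t': 0.1, 'qpos': array([-1.16971423e+00,  9.18264351e-02,  1.23179388e+00,  2.35124167e-05,
        1.81978586e+00, -5.66914421e-02]), 'joint_velocities': array([-0.00096485, -0.00149715, -0.00117748,  0.00021598,  0.00149754,
       -0.00068553]), 'joint_efforts': array([ 1.75294048e-03, -4.60215175e+01, -4.19218612e+01, -3.99775172e-05,
        1.06468314e-02, -2.10003833e-05]), 'tcp_pos': array([ 0.26513228, -0.53810724,  0.3028221 ]), 'orientation': array([-3.05791262e+00, -7.12409400e-01,  4.52574520e-04]), 'force': array([-0.41826385,  0.56024184, -0.46251041]), 'wrist_torque': array([-0.03717341,  0.03223044, -0.05932348]), 'finger_gap': 0.0855821639676581}
```

View pics/top0.png

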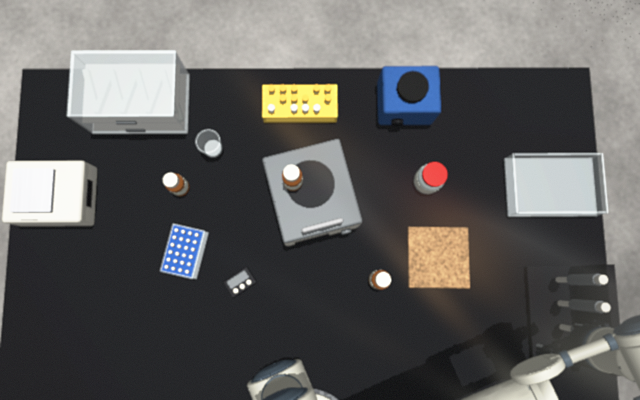

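View pics/side0.png

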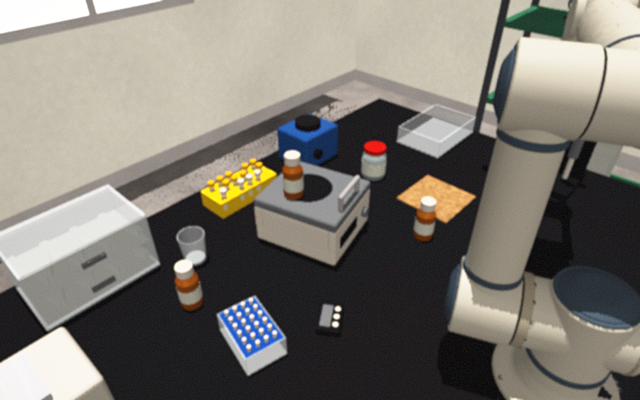

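```bash
python3 - <<'E'
from h import *
d=load('top0'); W=cloud(d); im=d['image'].astype(int)
def box(u0,u1,v0,v1):
    m=np.zeros(W.shape[:2],bool); m[v0:v1,u0:u1]=1; return m
def rect(P,n):
    r=cv2.minAreaRect(P[:,:2].astype(np.float32)); print(n,len(P),np.round(r[0],4),np.round(r[1],4),round(r[2],2),'z',np.round(np.median(P[:,2]),4)); return r
z=W[...,2]
rect(W[box(255,370,130,255)&(z>.120)&(z<.137)],'lid')
rect(W[box(255,370,205,245)&(z>.155)&(z<.19)],'handle')
hp=W[box(255,370,205,245)&(z>.155)&(z<.19)]; print(hp.mean(0))
b=box(395,485,215,300)&(abs(z-.004)<.006)&(im[...,0]-im[...,2]>35)&(im[...,0]>90)
rect(W[b],'mat')
for n,bx in dict(bottle=(270,310,155,195),c_near=(360,400,260,300),b=(155,195,165,200)).items():
    m=box(*bx)&(im.min(-1)>170); zz=np.nanmax(z[m]); mm=m&(z>zz-.008); rect(W[mm],n); print(zz)
for n,bx in dict(jar=(405,455,155,200)).items():
    m=box(*bx)&(z>.09); rect(W[m],n)
# side view
d=load('side0'); W=cloud(d); im=d['image'].astype(int); z=W[...,2]
rect(W[box(245,380,150,230)&(z>.126)&(z<.135)],'lid side')
hp=W[box(330,370,165,215)&(z>.150)&(z<.18)]; rect(hp,'handle side')
m=box(275,310,145,170)&(im.min(-1)>170); zz=np.nanmax(z[m]); rect(W[m&(z>zz-.01)],'cap side'); print(zz)
b=box(390,485,170,230)&(abs(z-.004)<.006)&(im[...,0]-im[...,2]>35)&(im[...,0]>90); rect(W[b],'mat side')
E
python3 - <<'E'
import cv2
a=cv2.imread('pics/top0.png')[120:310,250:490]
cv2.imwrite('pics/crop1.png',cv2.resize(a,None,fx=3,fy=3,interpolation=cv2.INTER_CUBIC))
E
```

```text
lid 6367 [ 0.6134 -0.0126] [0.2205 0.2001] 14.6 z 0.1306
handle 215 [ 0.5214 -0.0365] [0.0122 0.1003] 14.56 z 0.1714
[ 0.52071582 -0.03592649  0.17114049]
mat 3609 [ 0.4518 -0.3503] [0.1656 0.1652] 88.67 z 0.0043
bottle 136 [0.6334 0.0353] [0.0344 0.0324] 24.78 z 0.2414
0.24711750779845465
c_near 126 [ 0.3936 -0.1856] [0.0337 0.0333] 54.74 z 0.111
0.11620421647270272
b 100 [0.6434 0.3419] [0.0341 0.0314] 45.02 z 0.1113
0.1167322672173734
jar 489 [ 0.6578 -0.3245] [0.0608 0.0626] 45.53 z 0.1002
lid side 3295 [ 0.6101 -0.008 ] [0.2195 0.2012] 14.57 z 0.1287
handle side 191 [ 0.5178 -0.0301] [0.012  0.0984] 14.53 z 0.1683
cap side 104 [0.6315 0.0388] [0.0339 0.0332] 42.38 z 0.2387
0.24104432815537036
mat side 1763 [ 0.4525 -0.3501] [0.1761 0.1681] 89.33 z 0.0023
```

View pics/crop1.png

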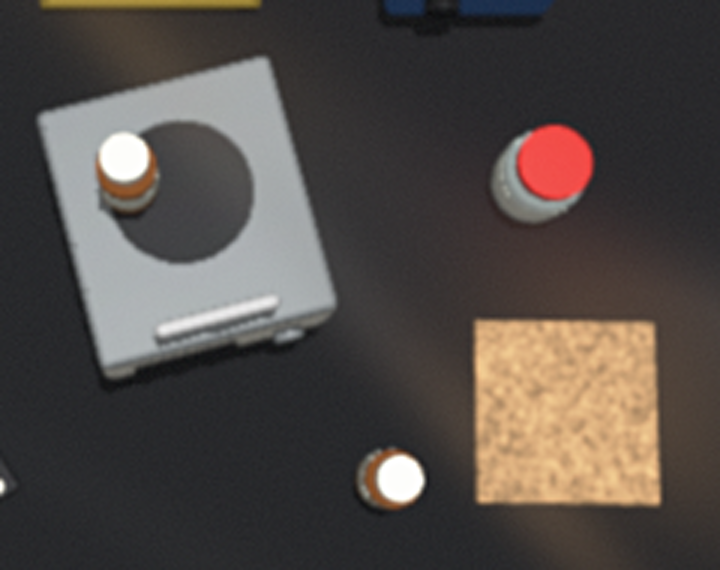

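The crop shows the bottle cap at about (125,158), the handle bar from (160,332) to (275,302), the empty mat centred at about (567,412), and bottle_c clear of it. Depth fits give the bottle at (0.632, 0.037), the lid yaw at 14.6° and the mat centre at (0.452, -0.350).

```bash
python3 -m handwheel '[{"dz":3},{"dx":4,"dy":4,"dz":6.5,"rz":7},{"dx":18,"dy":29,"dz":7.5,"rz":60},{"dx":18,"dy":29,"dz":7.5,"rz":60},{"dx":18,"dy":29,"dz":7.5,"rz":60},{"dx":36.7,"dy":57.5,"dz":7.5,"rz":78.4},{"dx":36.7,"dy":57.5,"dz":7.5,"rz":78.4},{"dx":36.7,"dy":57.5,"dz":7.5,"rz":78.4},{"dx":36.7,"dy":57.5,"dz":7.5,"rz":78.4},{"dx":36.7,"dy":57.5,"dz":7.5,"rz":78.4}]'
```

```text
$[0]: bad value
```

```bash
python3 -m handwheel '[{"dx":0,"dy":0,"dz":3,"rx":0,"ry":0,"rz":0,"claw":1}]'
```

```text
t: 0.18
tcp_pos: [0.2647, -0.5372, 0.3255]
orientation: [-3.046, -0.71, 0.004]
force: [0.1, -0.5, -1.8]
finger_gap: 0.0853
```

Every key is needed. Commanded TCP is now (0.265, -0.538, 0.334).

```bash
python3 -m handwheel '[{"dx":18,"dy":28,"dz":4.5,"rx":0,"ry":0,"rz":40,"claw":1},{"dx":18,"dy":28,"dz":4.5,"rx":0,"ry":0,"rz":40,"claw":1},{"dx":18,"dy":28,"dz":4.5,"rx":0,"ry":0,"rz":40,"claw":1},{"dx":18,"dy":28,"dz":4.5,"rx":0,"ry":0,"rz":40,"claw":1},{"dx":18,"dy":28,"dz":4.5,"rx":0,"ry":0,"rz":40,"claw":1},{"dx":18,"dy":28,"dz":4.5,"rx":0,"ry":0,"rz":40,"claw":1},{"dx":18,"dy":28,"dz":4.5,"rx":0,"ry":0,"rz":40,"claw":1},{"dx":18,"dy":28,"dz":4.5,"rx":0,"ry":0,"rz":40,"claw":1},{"dx":18,"dy":28,"dz":4.5,"rx":0,"ry":0,"rz":40,"claw":1},{"dx":18,"dy":28,"dz":4.5,"rx":0,"ry":0,"rz":40,"claw":1}]'
```

```text
t: 1.02
tcp_pos: [0.4463, -0.2563, 0.379]
orientation: [2.627, 1.722, 0.0]
force: [-0.5, 0.4, -0.9]
finger_gap: 0.0853
```

```bash
python3 -m handwheel '[{"dx":18.7,"dy":29.5,"dz":0,"rx":0,"ry":0,"rz":38.3,"claw":1},{"dx":18.7,"dy":29.5,"dz":0,"rx":0,"ry":0,"rz":38.3,"claw":1},{"dx":18.7,"dy":29.5,"dz":0,"rx":0,"ry":0,"rz":38.3,"claw":1},{"dx":18.7,"dy":29.5,"dz":0,"rx":0,"ry":0,"rz":38.3,"claw":1},{"dx":18.7,"dy":29.5,"dz":0,"rx":0,"ry":0,"rz":38.3,"claw":1},{"dx":18.7,"dy":29.5,"dz":0,"rx":0,"ry":0,"rz":38.3,"claw":1},{"dx":18.7,"dy":29.5,"dz":0,"rx":0,"ry":0,"rz":38.3,"claw":1},{"dx":18.7,"dy":29.5,"dz":0,"rx":0,"ry":0,"rz":38.3,"claw":1},{"dx":18.7,"dy":29.5,"dz":0,"rx":0,"ry":0,"rz":38.3,"claw":1},{"dx":18.7,"dy":29.5,"dz":0,"rx":0,"ry":0,"rz":38.3,"claw":1}]'
python3 -c "
from h import *
d=shot('side','side1'); s=env.get_state(); print(s['tcp_pos'],s['orientation'])
cv2.imwrite('pics/c2.png',cv2.resize(d['image'][60:260,200:440,::-1],None,fx=3,fy=3))"
```

```text
t: 1.85
tcp_pos: [0.6337, 0.0384, 0.3761]
orientation: [-1.918, -2.485, 0.003]
force: [1.6, -0.0, -1.1]
finger_gap: 0.0859
[0.63296731 0.03660538 0.37675795] [-1.92033106 -2.48357799  0.00382709]
```

View pics/c2.png

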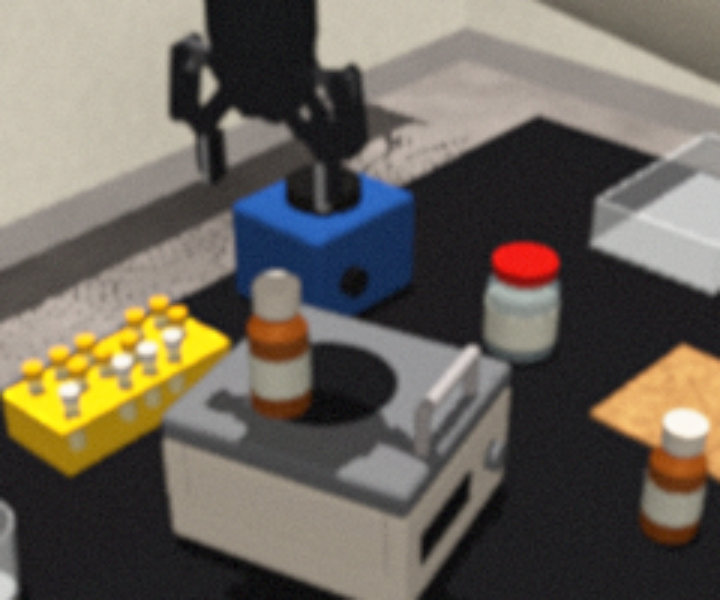

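The bottle at (277,340) is below the open fingers at (213,155) and (325,180), roughly centred. Lowering onto the cap.

```bash
python3 -m handwheel '[{"dx":0,"dy":0,"dz":-4,"rx":0,"ry":0,"rz":0,"claw":1},{"dx":0,"dy":0,"dz":-7,"rx":0,"ry":0,"rz":0,"claw":1},{"dx":0,"dy":0,"dz":-9.4,"rx":0,"ry":0,"rz":0,"claw":1},{"dx":0,"dy":0,"dz":-9.4,"rx":0,"ry":0,"rz":0,"claw":1},{"dx":0,"dy":0,"dz":-9.4,"rx":0,"ry":0,"rz":0,"claw":1}]'
python3 -c "
from h import *
d=shot('side','side2'); s=env.get_state(); print(s['tcp_pos'],s['force'])
cv2.imwrite('pics/c3.png',cv2.resize(d['image'][90:250,220:400,::-1],None,fx=4,fy=3.7))"
```

```text
t: 2.32
tcp_pos: [0.6313, 0.0345, 0.2836]
orientation: [-1.924, -2.48, 0.004]
force: [0.2, -0.2, 0.4]
finger_gap: 0.0853
[0.63198211 0.03492842 0.28611985] [-0.32113429  1.01222972 -0.73763877]
```

View pics/c3.png

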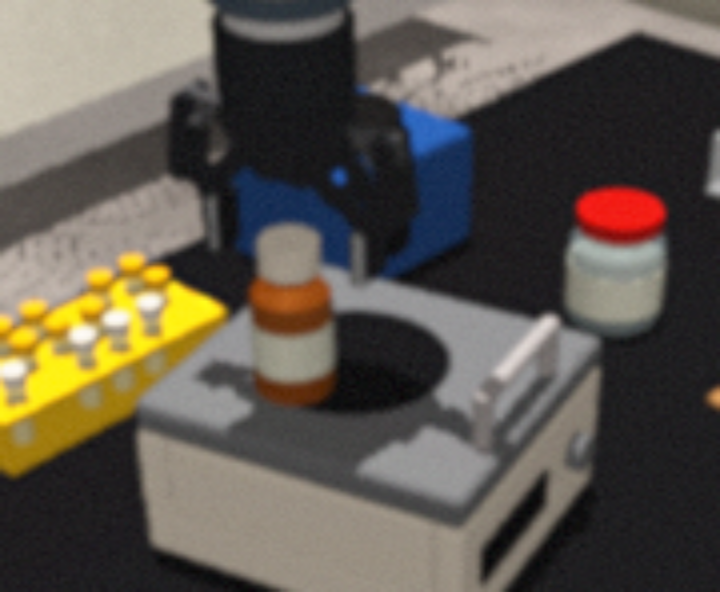

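Open fingers at (213,220) and (360,255) straddle the cap at (288,250). Closing.

```bash
python3 -m handwheel '[{"dx":0,"dy":0,"dz":0,"rx":0,"ry":0,"rz":0,"claw":-1},{"dx":0,"dy":0,"dz":0,"rx":0,"ry":0,"rz":0,"claw":-1},{"dx":0,"dy":0,"dz":0,"rx":0,"ry":0,"rz":0,"claw":-1},{"dx":0,"dy":0,"dz":0,"rx":0,"ry":0,"rz":0,"claw":-1},{"dx":0,"dy":0,"dz":0,"rx":0,"ry":0,"rz":0,"claw":-1},{"dx":0,"dy":0,"dz":0,"rx":0,"ry":0,"rz":0,"claw":-1},{"dx":0,"dy":0,"dz":0,"rx":0,"ry":0,"rz":0,"claw":-1},{"dx":0,"dy":0,"dz":0,"rx":0,"ry":0,"rz":0,"claw":-1},{"dx":0,"dy":0,"dz":0,"rx":0,"ry":0,"rz":0,"claw":-1},{"dx":0,"dy":0,"dz":0,"rx":0,"ry":0,"rz":0,"claw":-1}]'
```

```text
t: 3.2
tcp_pos: [0.6325, 0.0368, 0.2865]
orientation: [1.921, 2.483, 0.003]
force: [1.0, 0.3, 5.5]
finger_gap: 0.0346
```

```bash
python3 -m handwheel '[{"dx":0,"dy":0,"dz":0.5,"rx":0,"ry":0,"rz":0,"claw":-1},{"dx":0,"dy":0,"dz":1.5,"rx":0,"ry":0,"rz":0,"claw":-1},{"dx":0,"dy":0,"dz":3,"rx":0,"ry":0,"rz":0,"claw":-1},{"dx":0,"dy":0,"dz":5,"rx":0,"ry":0,"rz":0,"claw":-1},{"dx":0,"dy":0,"dz":7,"rx":0,"ry":0,"rz":0,"claw":-1},{"dx":0,"dy":0,"dz":8,"rx":0,"ry":0,"rz":0,"claw":-1},{"dx":0,"dy":0,"dz":8,"rx":0,"ry":0,"rz":0,"claw":-1},{"dx":0,"dy":0,"dz":8,"rx":0,"ry":0,"rz":0,"claw":-1}]'
python3 -c "
from h import *
d=shot('side','side3'); s=env.get_state(); print(s['tcp_pos'],s['force'],s['finger_gap'])
cv2.imwrite('pics/c4.png',cv2.resize(d['image'][50:230,220:400,::-1],None,fx=3.3,fy=3.3))"
```

```text
t: 3.87
tcp_pos: [0.6324, 0.0368, 0.365]
orientation: [1.922, 2.484, 0.001]
force: [0.2, -0.7, -2.0]
finger_gap: 0.0345
[0.63222775 0.03679303 0.36365788] [ 0.2890484   0.56409305 -2.2684018 ] 0.034212448751494436
```

View pics/c4.png

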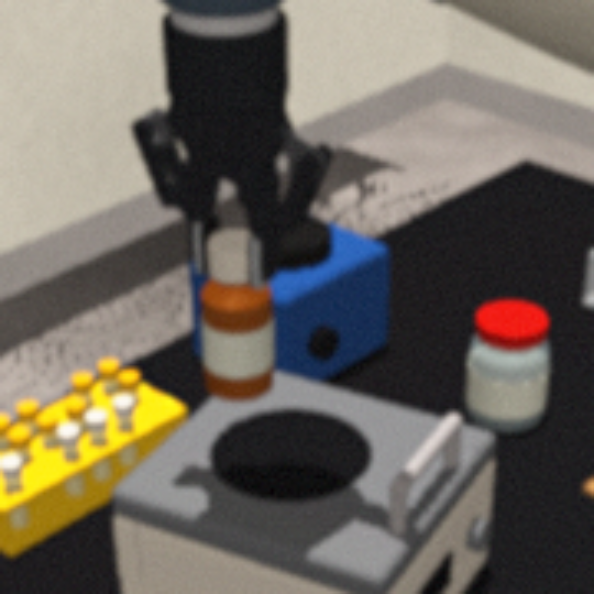

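Bottle hangs upright at (238,330), clear of the lid. Carrying it to the mat.

```bash
python3 -m handwheel '[{"dx":-0.4,"dy":-0.9,"dz":0.2,"rx":0,"ry":0,"rz":0,"claw":-1},{"dx":-1.3,"dy":-2.7,"dz":0.5,"rx":0,"ry":0,"rz":0,"claw":-1},{"dx":-2.5,"dy":-5.4,"dz":1,"rx":0,"ry":0,"rz":0,"claw":-1},{"dx":-3.9,"dy":-8.4,"dz":1,"rx":0,"ry":0,"rz":0,"claw":-1},{"dx":-5.3,"dy":-11.4,"dz":1,"rx":0,"ry":0,"rz":0,"claw":-1},{"dx":-6.7,"dy":-14.4,"dz":1,"rx":0,"ry":0,"rz":0,"claw":-1},{"dx":-8.1,"dy":-17.4,"dz":1,"rx":0,"ry":0,"rz":0,"claw":-1},{"dx":-9.5,"dy":-20.4,"dz":1,"rx":0,"ry":0,"rz":0,"claw":-1},{"dx":-10.9,"dy":-23.4,"dz":1,"rx":0,"ry":0,"rz":0,"claw":-1},{"dx":-12.3,"dy":-26.4,"dz":1,"rx":0,"ry":0,"rz":0,"claw":-1}]'
python3 -m handwheel '[{"dx":-1.4,"dy":-3,"dz":-1,"rx":0,"ry":0,"rz":0,"claw":-1},{"dx":-2.8,"dy":-6,"dz":-2,"rx":0,"ry":0,"rz":0,"claw":-1},{"dx":-4.2,"dy":-9,"dz":-4,"rx":0,"ry":0,"rz":0,"claw":-1},{"dx":-5.2,"dy":-11.2,"dz":-6,"rx":0,"ry":0,"rz":0,"claw":-1},{"dx":-5.7,"dy":-12.3,"dz":-9,"rx":0,"ry":0,"rz":0,"claw":-1},{"dx":-5.7,"dy":-12.3,"dz":-12,"rx":0,"ry":0,"rz":0,"claw":-1},{"dx":-5.7,"dy":-12.3,"dz":-15,"rx":0,"ry":0,"rz":0,"claw":-1},{"dx":-5.7,"dy":-12.3,"dz":-17.5,"rx":0,"ry":0,"rz":0,"claw":-1},{"dx":-5.7,"dy":-12.3,"dz":-18.5,"rx":0,"ry":0,"rz":0,"claw":-1},{"dx":-5.7,"dy":-12.3,"dz":-18.5,"rx":0,"ry":0,"rz":0,"claw":-1}]'
python3 -c "
from h import *
d=shot('side','side4'); s=env.get_state(); print(s['tcp_pos'],s['force'],s['finger_gap'])
cv2.imwrite('pics/c5.png',cv2.resize(d['image'][80:280,330:530,::-1],None,fx=3,fy=3))"
```

```text
t: 4.75
tcp_pos: [0.5076, -0.2289, 0.3735]
orientation: [-1.922, -2.483, 0.001]
force: [1.4, 0.1, -0.6]
finger_gap: 0.0345
t: 5.58
tcp_pos: [0.4504, -0.3494, 0.1854]
orientation: [-1.918, -2.478, -0.0]
force: [-0.7, -0.7, -1.9]
finger_gap: 0.034
[ 0.4512822  -0.34989908  0.18832887] [ 0.4014933  -0.13557375 -1.0337266 ] 0.034743534126439886
```

View pics/c5.png

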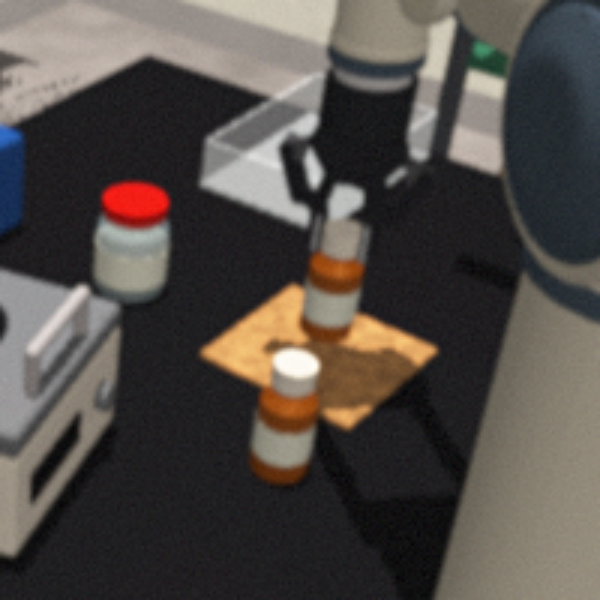

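The bottle hangs upright over the middle of the mat, at (332,290). Lowering the rest while watching the force.

```bash
python3 -m handwheel '[{"dx":0,"dy":0,"dz":-1.2,"rx":0,"ry":0,"rz":0,"claw":-1},{"dx":0,"dy":0,"dz":-2,"rx":0,"ry":0,"rz":0,"claw":-1},{"dx":0,"dy":0,"dz":-2.4,"rx":0,"ry":0,"rz":0,"claw":-1},{"dx":0,"dy":0,"dz":-2.6,"rx":0,"ry":0,"rz":0,"claw":-1},{"dx":0,"dy":0,"dz":-2.6,"rx":0,"ry":0,"rz":0,"claw":-1},{"dx":0,"dy":0,"dz":-2.6,"rx":0,"ry":0,"rz":0,"claw":-1}]'; python3 -m handwheel '[{"dx":0,"dy":0,"dz":-0.15,"rx":0,"ry":0,"rz":0,"claw":-1},{"dx":0,"dy":0,"dz":-0.15,"rx":0,"ry":0,"rz":0,"claw":-1},{"dx":0,"dy":0,"dz":-0.15,"rx":0,"ry":0,"rz":0,"claw":-1}]'; python3 -m handwheel '[{"dx":0,"dy":0,"dz":-0.15,"rx":0,"ry":0,"rz":0,"claw":-1},{"dx":0,"dy":0,"dz":-0.15,"rx":0,"ry":0,"rz":0,"claw":-1},{"dx":0,"dy":0,"dz":-0.15,"rx":0,"ry":0,"rz":0,"claw":-1}]'
```

```text
t: 6.13
tcp_pos: [0.4523, -0.3503, 0.1642]
orientation: [1.922, 2.484, -0.0]
force: [-0.2, -0.0, -1.4]
finger_gap: 0.0343
t: 6.38
tcp_pos: [0.4523, -0.3503, 0.1626]
orientation: [1.922, 2.484, -0.0]
force: [-0.1, -0.1, -1.7]
finger_gap: 0.0344
t: 6.63
tcp_pos: [0.4522, -0.3502, 0.1608]
orientation: [-1.923, -2.484, 0.0]
force: [0.1, -0.3, -2.1]
finger_gap: 0.0345
```

```bash
python3 -m handwheel '[{"dx":0,"dy":0,"dz":-0.15,"rx":0,"ry":0,"rz":0,"claw":-1},{"dx":0,"dy":0,"dz":-0.15,"rx":0,"ry":0,"rz":0,"claw":-1},{"dx":0,"dy":0,"dz":-0.15,"rx":0,"ry":0,"rz":0,"claw":-1}]'; python3 -m handwheel '[{"dx":0,"dy":0,"dz":-0.1,"rx":0,"ry":0,"rz":0,"claw":-1},{"dx":0,"dy":0,"dz":-0.1,"rx":0,"ry":0,"rz":0,"claw":-1},{"dx":0,"dy":0,"dz":-0.1,"rx":0,"ry":0,"rz":0,"claw":-1}]'
```

```text
t: 6.88
tcp_pos: [0.4524, -0.3504, 0.16]
orientation: [1.922, 2.484, -0.0]
force: [0.0, 0.5, 2.1]
finger_gap: 0.0342
t: 7.13
tcp_pos: [0.4524, -0.3505, 0.1599]
orientation: [1.922, 2.483, -0.0]
force: [-2.3, 0.7, 6.3]
finger_gap: 0.034
```

Contact (+6 N). Opening slowly, then retreating straight up.

```bash
python3 -m handwheel '[{"dx":0,"dy":0,"dz":0,"rx":0,"ry":0,"rz":0,"claw":0},{"dx":0,"dy":0,"dz":0,"rx":0,"ry":0,"rz":0,"claw":0.5},{"dx":0,"dy":0,"dz":0,"rx":0,"ry":0,"rz":0,"claw":1},{"dx":0,"dy":0,"dz":0,"rx":0,"ry":0,"rz":0,"claw":1},{"dx":0,"dy":0,"dz":0,"rx":0,"ry":0,"rz":0,"claw":1},{"dx":0,"dy":0,"dz":0,"rx":0,"ry":0,"rz":0,"claw":1},{"dx":0,"dy":0,"dz":0,"rx":0,"ry":0,"rz":0,"claw":1},{"dx":0,"dy":0,"dz":0,"rx":0,"ry":0,"rz":0,"claw":1}]'; python3 -m handwheel '[{"dx":0,"dy":0,"dz":2,"rx":0,"ry":0,"rz":0,"claw":1},{"dx":0,"dy":0,"dz":5,"rx":0,"ry":0,"rz":0,"claw":1},{"dx":0,"dy":0,"dz":9,"rx":0,"ry":0,"rz":0,"claw":1},{"dx":0,"dy":0,"dz":13,"rx":0,"ry":0,"rz":0,"claw":1},{"dx":0,"dy":0,"dz":15,"rx":0,"ry":0,"rz":0,"claw":1},{"dx":0,"dy":0,"dz":15,"rx":0,"ry":0,"rz":0,"claw":1}]'
python3 -c "
from h import *
d=shot('top','top5'); s=env.get_state(); print(s['tcp_pos'],s['force'],s['orientation'],s['finger_gap'])
d=shot('side','side5')
cv2.imwrite('pics/c6.png',cv2.resize(d['image'][80:280,330:530,::-1],None,fx=3,fy=3))"
```

```text
t: 7.8
tcp_pos: [0.4522, -0.3502, 0.1583]
orientation: [-1.923, -2.485, 0.0]
force: [0.4, -0.0, -0.1]
finger_gap: 0.0853
t: 8.3
tcp_pos: [0.4529, -0.3509, 0.3159]
orientation: [1.916, 2.476, -0.001]
force: [0.3, -0.6, 0.7]
finger_gap: 0.0854
[ 0.4527247  -0.35067239  0.31240136] [-0.05184697 -0.12629901 -0.91305196] [ 1.91840229e+00  2.47911376e+00 -6.10395731e-04] 0.08536686550900517
```

View pics/c6.png

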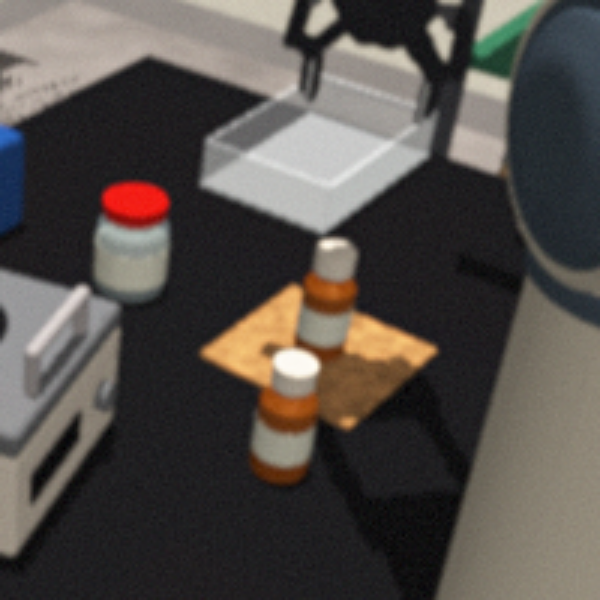

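The bottle stands upright near the middle of the mat, foot at about (325,350), with nothing else disturbed. On to the handle.

```bash
python3 -m handwheel '[{"dx":6.8,"dy":31.7,"dz":0,"rx":0,"ry":0,"rz":0,"claw":1},{"dx":6.8,"dy":31.7,"dz":0,"rx":0,"ry":0,"rz":0,"claw":1},{"dx":6.8,"dy":31.7,"dz":0,"rx":0,"ry":0,"rz":0,"claw":1},{"dx":6.8,"dy":31.7,"dz":0,"rx":0,"ry":0,"rz":0,"claw":1},{"dx":6.8,"dy":31.7,"dz":0,"rx":0,"ry":0,"rz":0,"claw":1},{"dx":6.8,"dy":31.7,"dz":0,"rx":0,"ry":0,"rz":0,"claw":1},{"dx":6.8,"dy":31.7,"dz":0,"rx":0,"ry":0,"rz":0,"claw":1},{"dx":6.8,"dy":31.7,"dz":0,"rx":0,"ry":0,"rz":0,"claw":1},{"dx":6.8,"dy":31.7,"dz":0,"rx":0,"ry":0,"rz":0,"claw":1},{"dx":6.8,"dy":31.7,"dz":0,"rx":0,"ry":0,"rz":0,"claw":1}]'; python3 -m handwheel '[{"dx":0,"dy":0,"dz":-3,"rx":0,"ry":0,"rz":0,"claw":1},{"dx":0,"dy":0,"dz":-6,"rx":0,"ry":0,"rz":0,"claw":1},{"dx":0,"dy":0,"dz":-8,"rx":0,"ry":0,"rz":0,"claw":1},{"dx":0,"dy":0,"dz":-8.8,"rx":0,"ry":0,"rz":0,"claw":1},{"dx":0,"dy":0,"dz":-8.8,"rx":0,"ry":0,"rz":0,"claw":1},{"dx":0,"dy":0,"dz":-8.8,"rx":0,"ry":0,"rz":0,"claw":1}]'
python3 -c "
from h import *
d=shot('side','side6'); s=env.get_state(); print(s['tcp_pos'],s['force'],s['orientation'],s['finger_gap'])
cv2.imwrite('pics/c7.png',cv2.resize(d['image'][80:260,260:440,::-1],None,fx=3.3,fy=3.3))"
```

```text
t: 9.23
tcp_pos: [0.52, -0.0317, 0.3061]
orientation: [-1.916, -2.486, 0.003]
force: [-0.3, -0.2, -0.8]
finger_gap: 0.0855
t: 9.73
tcp_pos: [0.52, -0.0342, 0.2204]
orientation: [-1.924, -2.483, 0.001]
force: [-0.3, -0.5, 0.7]
finger_gap: 0.0855
[ 0.52047588 -0.03401419  0.22164738] [-0.01561337 -0.43291421  0.79317662] [1.92315777e+00 2.48238939e+00 9.50663616e-04] 0.08537031416805192
```

View pics/c7.png

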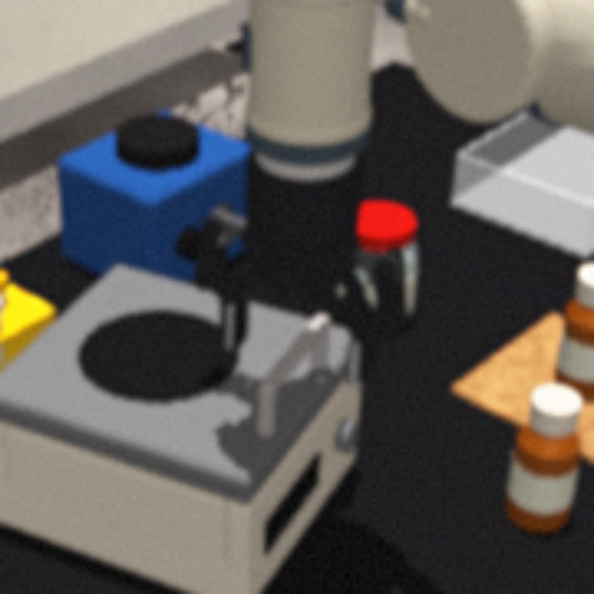

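The fingers, at (230,335) and hidden in front at (350,370), straddle the bar. Closing.

```bash
python3 -m handwheel '[{"dx":0,"dy":0,"dz":0,"rx":0,"ry":0,"rz":0,"claw":-1},{"dx":0,"dy":0,"dz":0,"rx":0,"ry":0,"rz":0,"claw":-1},{"dx":0,"dy":0,"dz":0,"rx":0,"ry":0,"rz":0,"claw":-1},{"dx":0,"dy":0,"dz":0,"rx":0,"ry":0,"rz":0,"claw":-1},{"dx":0,"dy":0,"dz":0,"rx":0,"ry":0,"rz":0,"claw":-1},{"dx":0,"dy":0,"dz":0,"rx":0,"ry":0,"rz":0,"claw":-1},{"dx":0,"dy":0,"dz":0,"rx":0,"ry":0,"rz":0,"claw":-1},{"dx":0,"dy":0,"dz":0,"rx":0,"ry":0,"rz":0,"claw":-1},{"dx":0,"dy":0,"dz":0,"rx":0,"ry":0,"rz":0,"claw":-1},{"dx":0,"dy":0,"dz":0,"rx":0,"ry":0,"rz":0,"claw":-1}]'
python3 - <<'E'
import numpy as np
c,s=np.cos(np.radians(14.56)),np.sin(np.radians(14.56))
r=np.array([-.205,.061])
for a in (2,5,9,13,17,21,25,29,33,37,41,45,47):
    t=np.radians(a); x=r[0]*np.cos(t)+r[1]*np.sin(t)-r[0]; z=-r[0]*np.sin(t)+r[1]*np.cos(t)-r[1]
    print(a,np.round(100*np.array([x*c,x*s,z]),2))
E
```

```text
t: 10.62
tcp_pos: [0.5206, -0.0331, 0.2207]
orientation: [1.922, 2.484, 0.002]
force: [4.9, 0.7, 0.9]
finger_gap: 0.0099
2 [0.22 0.06 0.71]
5 [0.59 0.15 1.76]
9 [1.17 0.3  3.13]
13 [1.84 0.48 4.46]
17 [2.59 0.67 5.73]
21 [3.43 0.89 6.94]
25 [4.35 1.13 8.09]
29 [5.35 1.39 9.17]
33 [ 6.42  1.67 10.18]
37 [ 7.55  1.96 11.11]
41 [ 8.74  2.27 11.95]
45 [ 9.99  2.59 12.71]
47 [10.63  2.76 13.05]
```

Gripped (gap of about 10 mm, side force 5 N). Lifting along the arc in two calls, the first to about 21°.

```bash
python3 -m handwheel '[{"dx":0.22,"dy":0.06,"dz":0.71,"rx":0,"ry":0,"rz":0,"claw":-1},{"dx":0.59,"dy":0.15,"dz":1.76,"rx":0,"ry":0,"rz":0,"claw":-1},{"dx":1.17,"dy":0.3,"dz":3.13,"rx":0,"ry":0,"rz":0,"claw":-1},{"dx":1.84,"dy":0.48,"dz":4.46,"rx":0,"ry":0,"rz":0,"claw":-1},{"dx":2.59,"dy":0.67,"dz":5.73,"rx":0,"ry":0,"rz":0,"claw":-1},{"dx":3.43,"dy":0.89,"dz":6.94,"rx":0,"ry":0,"rz":0,"claw":-1},{"dx":3.43,"dy":0.89,"dz":6.94,"rx":0,"ry":0,"rz":0,"claw":-1}]'
```

```text
t: 11.2
tcp_pos: [0.5546, -0.0243, 0.2913]
orientation: [-1.922, -2.484, 0.002]
force: [-6.1, 0.5, 2.6]
finger_gap: 0.0099
```

```bash
python3 -m handwheel '[{"dx":0.92,"dy":0.24,"dz":1.15,"rx":0,"ry":0,"rz":0,"claw":-1},{"dx":1.92,"dy":0.5,"dz":2.23,"rx":0,"ry":0,"rz":0,"claw":-1},{"dx":2.99,"dy":0.78,"dz":3.24,"rx":0,"ry":0,"rz":0,"claw":-1},{"dx":4.12,"dy":1.07,"dz":4.17,"rx":0,"ry":0,"rz":0,"claw":-1},{"dx":5.31,"dy":1.38,"dz":5.01,"rx":0,"ry":0,"rz":0,"claw":-1},{"dx":6.56,"dy":1.7,"dz":5.77,"rx":0,"ry":0,"rz":0,"claw":-1},{"dx":6.56,"dy":1.7,"dz":5.77,"rx":0,"ry":0,"rz":0,"claw":-1},{"dx":6.56,"dy":1.7,"dz":5.77,"rx":0,"ry":0,"rz":0,"claw":-1},{"dx":6.56,"dy":1.7,"dz":5.77,"rx":0,"ry":0,"rz":0,"claw":-1}]'
python3 - <<'E'
from h import *
d=shot('side','side7'); s=env.get_state(); print(s['tcp_pos'],s['force'],s['finger_gap'])
cv2.imwrite('pics/s7.png',d['image'][:,:,::-1])
d2=shot('top','top7')
c,q=np.cos(np.radians(14.56)),np.sin(np.radians(14.56)); ex=np.array([c,q]);ey=np.array([-q,c]); H=np.array([.7183,.0174])
for n,D in(('side',d),('top',d2)):
    W=cloud(D); x=(W[...,:2]-H)@ex; y=(W[...,:2]-H)@ey; z=W[...,2]; im=D['image'].astype(int)
    ang=np.degrees(np.arctan2(z-.1055,-x)); 
    m=(abs(y)<.11)&(np.abs(y)>.055)&(z>.13)&(x>-.23)&(x<.0)&(np.hypot(x,z-.1055)<.225)
    # plane fit top surface: normal-direction profile
    P=np.stack([x[m],z[m]],1); best=None
    for a in np.arange(30,60,.25):
        t=np.radians(a); nd=P[:,0]*np.sin(t)+(P[:,1]-.1055)*np.cos(t)
        k=(abs(nd-.025)<.004).sum()
        if best is None or k>best[0]: best=(k,a)
    print(n,m.sum(),best)
W=cloud(d2);im=d2['image'].astype(int);z=W[...,2]
for n,(u0,u1,v0,v1) in dict(mat=(410,480,220,300),c=(360,400,260,300),b=(155,195,165,200)).items():
    k=np.zeros(z.shape,bool);k[v0:v1,u0:u1]=1;k&=(z>.106)&(z<.125)&(im.min(-1)>150); print(n,k.sum(),np.round(np.mean(W[k],0),4))
E
```

```text
t: 11.95
tcp_pos: [0.6182, -0.0077, 0.3505]
orientation: [-1.923, -2.484, 0.002]
force: [-11.0, -0.6, 12.8]
finger_gap: 0.0097
[ 0.61813578 -0.00779292  0.35048549] [-9.46766318 -1.2026399  11.82469986] 0.009631802406026124
side 1116 (np.int64(425), np.float64(42.75))
top 632 (np.int64(477), np.float64(44.0))
mat 169 [ 0.4542 -0.3523  0.1142]
c 159 [ 0.3935 -0.1859  0.1105]
b 146 [0.643  0.3419 0.1104]
```

View pics/s7.png

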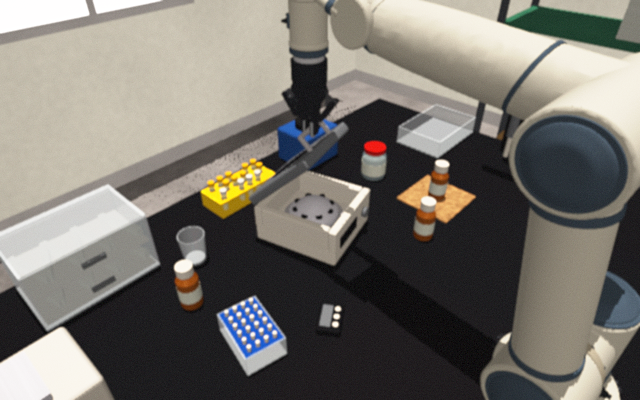

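View pics/top7.png

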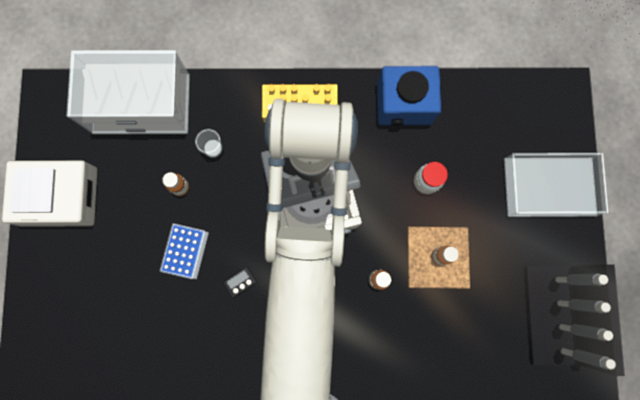

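The lid is open at about 43–44°. The bottle stands on the mat at (447,255) in the top view, and everything else is where it was. One short hold to check stability, then I hand in.

```bash
python3 -m handwheel '[{"dx":0.1,"dy":0,"dz":0.1,"rx":0,"ry":0,"rz":0,"claw":-1},{"dx":0.1,"dy":0,"dz":0.1,"rx":0,"ry":0,"rz":0,"claw":-1},{"dx":0.1,"dy":0,"dz":0.1,"rx":0,"ry":0,"rz":0,"claw":-1},{"dx":0.1,"dy":0,"dz":0.1,"rx":0,"ry":0,"rz":0,"claw":-1},{"dx":0.1,"dy":0,"dz":0.1,"rx":0,"ry":0,"rz":0,"claw":-1},{"dx":0.1,"dy":0,"dz":0.1,"rx":0,"ry":0,"rz":0,"claw":-1},{"dx":0.1,"dy":0,"dz":0.1,"rx":0,"ry":0,"rz":0,"claw":-1},{"dx":0.1,"dy":0,"dz":0.1,"rx":0,"ry":0,"rz":0,"claw":-1}]' && python3 -c "
from rig import ticket; print(ticket.sign_off())"
```

```text
t: 12.72
tcp_pos: [0.619, -0.0076, 0.3509]
orientation: [-1.923, -2.484, 0.002]
force: [-10.1, 0.2, 11.1]
finger_gap: 0.0093
the job is handed in; nothing more can be done
None
```

The bottle is standing upright on the cork mat, and the lid is open at about 45° with the gripper still holding its handle. The job was handed in at 12.7 s of the 54 s allowed.

- **Bottle:** I lifted it off the lid by its cap and lowered it until the force reading showed contact. Afterwards the cap measured at (0.454, -0.352), against a mat centre of about (0.452, -0.350), so the whole foot is on the mat.
- **Lid:** I gripped the handle and raised it along the hinge's arc. Depth fits gave 42.8° from the side camera and 44.0° from the top camera, while the handle position corresponds to about 45°. These disagree slightly but are all within the 7° allowed. I then nudged it up by about 1 mm.
- **Hold:** The grip was steady over the last 0.7 s, with a finger gap of 9–10 mm and a wrist force of about 15 N.
- **Everything else:** The two bystander bottles measured within 1 mm of their starting positions. The tip box, jar, timer and beaker looked unmoved in the final pictures, but I did not measure them.

The first move command was refused for missing keys, and nothing moved. No check failed.

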